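# Check weight from behind the reagent bottles onto the balance

## Robot

A 6-joint arm with a two-finger parallel gripper is mounted at the origin on the work surface. World frame = base frame: x ahead of the robot, y to its left, z up, the work surface at z = 0. Lengths are in m, angles in rad, forces in N, time in s.
With the tool pointing down it reaches from about 0.35 to 0.775 m from the base axis. Payload 7.3 kg.
Tool frame: the origin (TCP) lies at the very end of the fingers, on their centre line; the grasp point (between the pads) lies 19 mm behind it (robot.hold_point_z is the distance from the TCP to the grasp point, in m); z points along the fingers, y is the direction in which the jaws open and shut (so a half turn about z gives the same grasp; the last joint's range is limited). The gripper opens to 92 mm and grips with 3 to 60 N. Pads are 19 mm wide; open, the fingers measure 130 mm over their backs; the gripper's body (75 mm by 190 mm) begins 47 mm behind the grasp point.
Start: joints at [0.957, 0.342, 1.524, -0, 1.275, -0.146], TCP at [0.237, 0.469, 0.227] pointing down, gripper open.
Joint ranges: [-2.53, 2.53], [-0.77, 2.02], [0.04, 2.7], [-1, 4.14], [0.28, 2.66], [-3.11, 3.11]. Speed limits (rad/s): [2.57, 2.57, 3.14, 3.14, 3.14, 3.14].

## Interface

Orientations are given as [roll, pitch, yaw] about the fixed x, y, z axes, in that order (R = Rz(yaw) Ry(pitch) Rx(roll)).
In Python, from cell import monitor, viewer, robot gives the robot as it stands.
- The arm moves only by the tool move_arm, never from a script. Its argument "deltas" is a list of rows, each an object of numbers: "x", "y", "z": the shift along the tool's x, y, z in m; "wx", "wy", "wz": the turn, a rotation vector about the tool's x, y, z in degrees; "hand": the opening, from 0 (shut) to 1 (fully open). In form: [{"x": .., "y": .., "z": .., "wx": .., "wy": .., "wz": .., "hand": ..}, ...]. A call has 1 to 8 rows; each row is the pose to reach, as a shift and turn from the pose commanded when the call began, along the tool's axes at that moment; what a row does not reach only later rows make up. A row lasts 1/8 s, in which the tool goes at most 62.5 mm and 10.7 degrees, less where a joint would pass 70% of its speed; a pose out of reach is approached as far as the arm can. A call with a gripper value outside its range is refused whole. The fingers move at their own pace and stop on an object; "grip_force" is the grip in N (left out, the last holds). Time passes only in rows, so rows that repeat a pose let the fingers close. It gives the time, the measured TCP pose, the force and the opening at its end, in the units of the state.
- monitor.observe(): the state, without advancing time (a new reading comes with each control period).
- viewer.read_camera(name): name is "scene" or "top" or "wrist"; returns the picture (384x512x3 uint8, red, green, blue); there is no depth.
- viewer.camera_params(name): a dict with "camera_matrix" (3x3 intrinsics, pixels), "k1" (the pictures are not rectified: a ray, as slopes to the right and down, at radius r is drawn at 1 + k1 r^2 times it, then the intrinsics apply), "R" (3x3) and "t" (3): a world point X has camera coordinates R X + t. Camera axes: x right, y down, z forward; pixel columns grow to the right and rows downward; lengths in m; the calibration is good to about 2 mm. A picture is of the moment at which its call begins: read the wrist's pose just before it. camera_params takes no time and is no camera call; for the wrist camera it gives the pose at the moment of the call.
- robot.hand_in(): hands the job in, once; it reports no verdict.
The state is a dict: "time": time; "qpos": joint angles; "qvel": joint speeds; "joint_efforts": joint torques, N m; "tool_pos": TCP position; "tool_rot": TCP orientation; "contact_force": force on the tool from outside, world axes, zero at the start; "torque": the same for the moment, N m; "opening": finger opening in m.
Only numpy, scipy, OpenCV 4.12 (cv2) and the standard library are available. Lean on these libraries where they do the work, as an engineer would, in place of code of your own. Each camera call takes 0.05 s, during which the arm holds its last target. There are 200 camera calls.

## Task

Clear the three white bottles off their pads in the pale blue spill tray and stand them upright in the empty grey tray at the side, then fetch the larger steel check weight from behind them and stand it in the middle of the balance pan. Only then put every bottle back, upright, in the middle of the same pad it came from. Set things down rather than dropping them, and leave the small weight where it stands.

Things in the scene. Friction and masses are not known exactly. Their poses are not given: they have to be found in the camera images.
- bottle_square: Square bottle, body 52 x 52 mm and 92 mm high (sides along its x and y), cap 34 mm diameter, 130 mm tall in all, about 260 g. White plastic with a round grey screw cap 26 mm high; the cap is firm to lift by. Origin: centre of the underside; z up. Starts upright in the middle of one of the three pads (which one varies).
- bottle_round: Wide round bottle, body 56 mm diameter and 82 mm high, wide cap 46 mm diameter, 115 mm tall in all, about 220 g. White plastic with a round grey screw cap 26 mm high; the cap is firm to lift by. Origin: centre of the underside; z up. Starts upright in the middle of one of the three pads (which one varies).
- bottle_slim: Slim round bottle, body 40 mm diameter and 112 mm high, small cap 24 mm diameter, 150 mm tall in all, about 180 g; the tallest. White plastic with a round grey screw cap 26 mm high; the cap is firm to lift by. Origin: centre of the underside; z up. Starts upright in the middle of one of the three pads (which one varies).
- weight_large: The larger steel check weight, 500 g: cylinder 44 mm diameter and 44 mm high, with a knob 24 mm in diameter on a short neck on top, 66 mm tall in all. Grip it by the cylinder (the knob is too short). Origin: centre of the underside; z up. Stands upright on the floor of the spill tray, behind the bottles (on the side away from the robot), about 62 mm behind the row of pads; which bottle it stands behind varies.
- weight_small: The small steel check weight, 100 g: cylinder 26 mm diameter and 26 mm high with a 16 mm knob, 48 mm tall. Origin: centre of the underside. Stands in the same back row as the large one, about 95 or 190 mm from it (a small amber vial stands at the third place). To be left alone.
- pad_a: One of three alike flat black rectangular rubber pads, 64 mm (its x) by 84 mm (its y, along the row), 3 mm thick, fixed in a row (about 95 mm apart) on the floor of a pale blue plastic spill tray (lip 20 mm above the bench, floor 5 mm above it). Origin: centre of its underside; top 3 mm above it. Bottles stand on the pads' tops. The right-hand one of the row as seen from the robot.
- pad_b: One of three alike flat black rectangular rubber pads, 64 mm (its x) by 84 mm (its y, along the row), 3 mm thick, fixed in a row (about 95 mm apart) on the floor of a pale blue plastic spill tray (lip 20 mm above the bench, floor 5 mm above it). Origin: centre of its underside; top 3 mm above it. Bottles stand on the pads' tops. The middle one of the row as seen from the robot.
- pad_c: One of three alike flat black rectangular rubber pads, 64 mm (its x) by 84 mm (its y, along the row), 3 mm thick, fixed in a row (about 95 mm apart) on the floor of a pale blue plastic spill tray (lip 20 mm above the bench, floor 5 mm above it). Origin: centre of its underside; top 3 mm above it. Bottles stand on the pads' tops. The left-hand one of the row as seen from the robot.
- side_tray: The side area: empty rectangular grey plastic tray, 240 mm along its x, 150 mm along its y, walls 5 mm thick and 20 mm high, inner floor 5 mm above its origin. Origin: centre of the underside. Fixed, to the left or the right of the spill tray. All three bottles fit in a row along its x, 70 mm apart.
- balance: White laboratory balance, 250 x 170 mm, fixed, on the other side of the spill tray from the side tray. Round steel pan 110 mm diameter, its top 70 mm above the balance's origin; the pan does not give. Origin: on the bench directly under the pan's centre; the keypad and display lie towards its -x; the case is 56 mm high.

How it is judged:
On the way, in this order (a step that is already met when the one before it is completed fails the run):
1. all three bottles stand upright and released in the side tray, while the large weight is still where it was (x of bottle_square in the frame of side_tray between -0.095 and 0.095 m and y of bottle_square in the frame of side_tray between -0.05 and 0.05 m and z of each of bottle_square, bottle_round, bottle_slim in the frame of side_tray below 0.012 m and angle between each of bottle_square, bottle_round, bottle_slim's own z axis and vertical below 0.1 rad and contact force between each of bottle_square, bottle_round, bottle_slim and the fingers below 0.05 N and x of bottle_round in the frame of side_tray between -0.093 and 0.093 m and y of bottle_round in the frame of side_tray between -0.048 and 0.048 m and x of bottle_slim in the frame of side_tray between -0.101 and 0.101 m and y of bottle_slim in the frame of side_tray between -0.056 and 0.056 m and distance of weight_large from where it was at the start of the episode below 0.02 m), for 0.2 s.
2. the large weight stands released in the middle of the balance pan, while all three bottles are still in the side tray (horizontal distance between weight_large and balance below 0.015 m and z of weight_large in the frame of balance between 0.066 and 0.075 m and angle between weight_large's own z axis and vertical below 0.08 rad and x of bottle_square in the frame of side_tray between -0.095 and 0.095 m and y of bottle_square in the frame of side_tray between -0.05 and 0.05 m and z of each of bottle_square, bottle_round, bottle_slim in the frame of side_tray below 0.012 m and angle between each of bottle_square, bottle_round, bottle_slim's own z axis and vertical below 0.1 rad and contact force between each of bottle_square, bottle_round, bottle_slim, weight_large and the fingers below 0.05 N and x of bottle_round in the frame of side_tray between -0.093 and 0.093 m and y of bottle_round in the frame of side_tray between -0.048 and 0.048 m and x of bottle_slim in the frame of side_tray between -0.101 and 0.101 m and y of bottle_slim in the frame of side_tray between -0.056 and 0.056 m), for 0.2 s.
At the end, for the whole second after the job is handed in: The large weight stands upright on the balance pan, its axis within 15 mm of the pan's centre; each bottle stands upright within 15 mm of where it started (the middle of its own pad); the small weight is within 12 mm of where it started; all released and at rest (horizontal distance between weight_large and balance below 0.015 m and z of weight_large in the frame of balance between 0.066 and 0.075 m and angle between each of weight_large, bottle_square, bottle_round, bottle_slim's own z axis and vertical below 0.08 rad and distance of each of bottle_square, bottle_round, bottle_slim from where it was at the start of the episode below 0.015 m and linear speed of each of bottle_square, bottle_round, bottle_slim, weight_large below 0.03 m/s and distance of weight_small from where it was at the start of the episode below 0.012 m); the robot touches nothing.
It fails at once if the small weight is moved more than 20 mm (distance of weight_small from where it was at the start of the episode above 0.02 m).
It fails at once if a bottle or the large weight is dropped or knocked over (moves faster than 0.5 m/s with no finger touching it) ((contact force between weight_large and the fingers below 0.01 N and linear speed of weight_large above 0.5 m/s) or (contact force between bottle_square and the fingers below 0.01 N and linear speed of bottle_square above 0.5 m/s) or (contact force between bottle_round and the fingers below 0.01 N and linear speed of bottle_round above 0.5 m/s) or (contact force between bottle_slim and the fingers below 0.01 N and linear speed of bottle_slim above 0.5 m/s)).
It also fails if it takes over 141 s, if anything falls off the work surface, if the arm or the gripper's body presses on something with over 40 N, if the wrist force passes 120 N, or if a joint passes its speed limit or range.

## Working session

There is one attempt and no reset: what is moved stays moved. The work goes in short steps, Python scripts to look and compute and a tool call to move; the robot and the scene stay as the last step left them, time stands still between calls to the robot, and variables do not carry over. Pictures are saved under pics/ and viewed, about 12 in all and at most 16, crops included, and the job is handed in when it is done.

Besides the shell and the picture viewer there is one more tool, called in YAML: its name, and indented under it one key for each argument. move_arm: Moves the arm, as the interface text tells. Its arguments: {"type":"object","properties":{"deltas":{"type":"array","items":{"type":"object","properties":{"x":{"type":"number"},"y":{"type":"number"},"z":{"type":"number"},"wx":{"type":"number"},"wy":{"type":"number"},"wz":{"type":"number"},"hand":{"type":"number"}}}},"grip_force":{"type":"number"}},"required":["deltas"]}

```bash
ls; mkdir -p pics; python3 - <<'E'
from cell import monitor, viewer, robot
import cv2
s=monitor.observe();print(s)
for n in("scene","top"):
    im=viewer.read_camera(n);cv2.imwrite(f"pics/{n}0.png",im[:,:,::-1]);print(viewer.camera_params(n))
print(robot.hold_point_z)
E
```

```text
pics
{'time': 0.0, 'qpos': array([ 9.57014495e-01,  3.42723528e-01,  1.52503214e+00, -3.12540875e-05,
        1.27541300e+00, -1.46004097e-01]), 'qvel': array([ 1.00788436e-03, -7.51892042e-04,  1.48438530e-03, -4.63468649e-04,
        1.00206344e-03, -4.78111285e-05]), 'joint_efforts': array([ 2.64350012e-03, -4.31240666e+01, -2.44222730e+01,  7.18633225e-02,
        5.56501374e-02, -1.46854982e-04]), 'tool_pos': array([0.23647034, 0.46825782, 0.22603928]), 'tool_rot': array([-3.14002906e+00, -1.99718917e-04,  2.67382388e+00]), 'contact_force': array([-0.4402289 , -0.05951564, -0.1046615 ]), 'torque': array([ 0.00568586, -0.01687651, -0.00669275]), 'opening': 0.0922022918720591}
{'camera_matrix': array([[348.77137499,   0.        , 248.43951813],
       [  0.        , 348.77137499, 191.69640745],
       [  0.        ,   0.        ,   1.        ]]), 'k1': -0.030352705131458626, 'R': array([[ 0.87084014,  0.49146801,  0.00983085],
       [ 0.3687932 , -0.63998665, -0.6740984 ],
       [-0.32500619,  0.5906575 , -0.73857613]]), 't': array([-0.47925631, -0.17648317,  0.98085577])}
{'camera_matrix': array([[388.66319206,   0.        , 259.70736095],
       [  0.        , 388.66319206, 190.79692281],
       [  0.        ,   0.        ,   1.        ]]), 'k1': 0.005718748714369725, 'R': array([[-0.03941245, -0.99921843,  0.00303143],
       [-0.97899338,  0.03800698, -0.20031833],
       [ 0.20004655, -0.01086278, -0.97972617]]), 't': array([0.00792129, 0.56100226, 0.79396363])}
0.0188
```

```bash
cat > h.py <<'E'
import numpy as np, cv2
from cell import monitor, viewer
def ray(cp,uv):
    K=cp["camera_matrix"];p=(np.asarray(uv,float)-K[:2,2])/K[0,0];q=p.copy()
    for _ in range(20): q=p/(1+cp["k1"]*(q@q))
    R,t=cp["R"],cp["t"]; return -R.T@t, R.T@np.r_[q,1]
def plane(cp,uv,z):
    c,d=ray(cp,uv); return c+d*(z-c[2])/d[2]
def proj(cp,X):
    c=cp["R"]@np.asarray(X,float)+cp["t"];q=c[:2]/c[2]
    return cp["camera_matrix"][:2,2]+cp["camera_matrix"][0,0]*q*(1+cp["k1"]*(q@q))
E
python3 - <<'E'
import cv2
cv2.imwrite("pics/top0b.png",cv2.resize(cv2.imread("pics/top0.png"),(800,600),interpolation=cv2.INTER_CUBIC))
E
```

```text
(no output)
```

View pics/top0b.png

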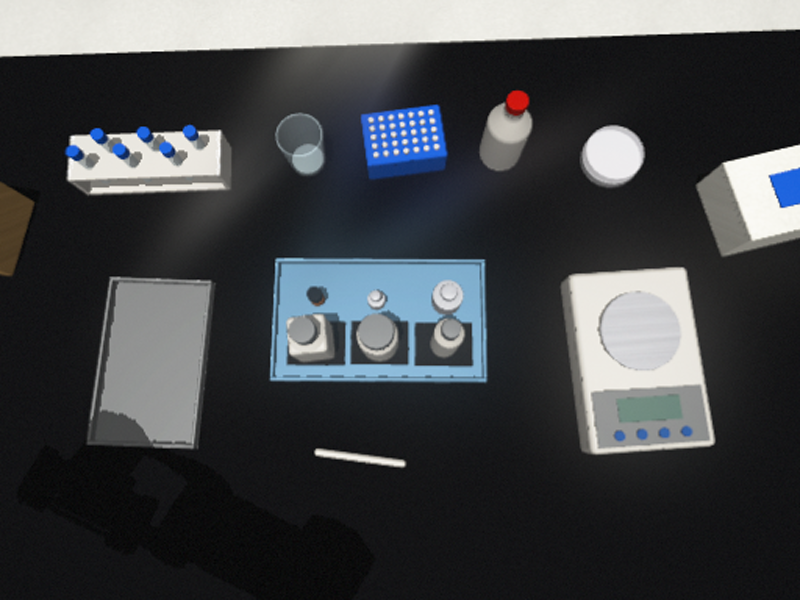

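View pics/scene0.png

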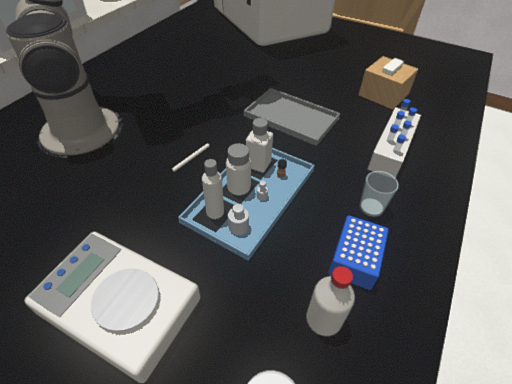

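The top view (800x600 scale) shows, left to right, the square bottle (cap 303,329), the round one (377,327) and the slim one (451,329). The amber vial (316,295), small weight (376,298) and large weight (447,292) stand behind them. The side tray is on the left and the balance pan (640,330) on the right.

```bash
python3 - <<'E'
from h import *
cp=viewer.camera_params("top"); im=cv2.imread("pics/top0.png"); hsv=cv2.cvtColor(im,cv2.COLOR_BGR2HSV)
def P(n,u,v,z): print(n,plane(cp,(u*.64-.18,v*.64-.18),z).round(4))
P("sq cap",303,329,.138);P("rd cap",377,327,.123);P("sl cap",451,329,.158)
P("large knob",449,289,.071);P("small knob",376,295,.053);P("pan",640,330,.07)
for n,u,v in(("tl",108,277),("tr",214,281),("br",197,447),("bl",88,444)):P("side "+n,u,v,.02)
for n,u,v in(("padc",289,365),("padc r",346,364),("padb l",351,364),("padb r",408,364),("pada l",416,366),("pada r",473,366),("pada rt",472,323)):P(n,u,v,.008)
# blue tray lip outer
m=cv2.inRange(hsv,(95,60,90),(112,200,255)); c=max(cv2.findContours(m,0,2)[0],key=cv2.contourArea)
b=cv2.boxPoints(cv2.minAreaRect(c)); 
for q in b:print("tray",q,plane(cp,q,.02).round(4))
# pan: hough-ish
g=cv2.GaussianBlur(cv2.cvtColor(im,cv2.COLOR_BGR2GRAY),(3,3),0); r=g[170:250,370:450]
cc=cv2.HoughCircles(g,cv2.HOUGH_GRADIENT,1.5,50,param1=60,param2=25,minRadius=22,maxRadius=30)
if cc is not None:
  for u,v,rr in cc[0]:print(u,v,rr,plane(cp,(u,v),.07).round(4))
E
```

```text
sq cap [0.5103 0.1172 0.138 ]
rd cap [0.5115 0.0253 0.123 ]
sl cap [ 0.5001 -0.0661  0.158 ]
large knob [ 0.5689 -0.0736  0.071 ]
small knob [0.5682 0.0281 0.053 ]
pan [ 0.5018 -0.3311  0.07  ]
side tl [0.6174 0.4218 0.02  ]
side tr [0.6054 0.2665 0.02  ]
side br [0.369  0.2843 0.02  ]
side bl [0.3792 0.4354 0.02  ]
padc [0.479  0.1588 0.008 ]
padc r [0.4772 0.0763 0.008 ]
padb l [0.4769 0.0691 0.008 ]
padb r [ 0.4737 -0.0135  0.008 ]
pada l [ 0.4703 -0.025   0.008 ]
pada r [ 0.4671 -0.1076  0.008 ]
pada rt [ 0.5302 -0.11    0.008 ]
tray [173. 165.] [0.6371 0.1837 0.02  ]
tray [311. 165.] [ 0.6247 -0.1356  0.02  ]
tray [311. 244.] [ 0.4433 -0.1236  0.02  ]
tray [173. 244.] [0.4554 0.1827 0.02  ]
408.75 212.25 26.05 [ 0.4992 -0.3294  0.07  ]
237.75 216.75 27.4 [0.5038 0.035  0.07  ]
389.25 95.25 23.2 [ 0.7678 -0.3162  0.07  ]
95.25 203.25 27.4 [0.5447 0.3381 0.07  ]
```

move_arm:
  deltas:
    - {"x": -0.04,"y": -0.03,"z": -0.02,"wz": -4,"hand": 0.7}
    - {"x": -0.09,"y": -0.07,"z": -0.04,"wz": -8,"hand": 0.7}
    - {"x": -0.14,"y": -0.11,"z": -0.074,"wz": -12,"hand": 0.7}
    - {"x": -0.19,"y": -0.15,"z": -0.074,"wz": -16,"hand": 0.7}
    - {"x": -0.24,"y": -0.19,"z": -0.074,"wz": -20,"hand": 0.7}
    - {"x": -0.29,"y": -0.23,"z": -0.074,"wz": -24,"hand": 0.7}
    - {"x": -0.33,"y": -0.27,"z": -0.074,"wz": -26.8,"hand": 0.7}
    - {"x": -0.371,"y": -0.305,"z": -0.074,"wz": -26.8,"hand": 0.7}
  grip_force: 25

```text
schema error: expected keys x, y, z, wx, wy, wz, hand
```

```bash
python3 - <<'E'
from h import *
s=monitor.observe();print(s["time"],s["tool_pos"].round(4),s["tool_rot"].round(4),s["opening"])
import pickle
cp=viewer.camera_params("wrist"); im=viewer.read_camera("wrist")
cp2=viewer.camera_params("wrist");print(np.abs(cp["t"]-cp2["t"]).max())
print("cam",(-cp["R"].T@cp["t"]).round(3),cp["R"].round(3).tolist())
pickle.dump(cp,open("w1.pkl","wb"))
cv2.imwrite("pics/w1.png",im[:,:,::-1])
E
```

```text
0.1 [0.2365 0.4683 0.2261] [-3.1403e+00 -2.0000e-04  2.6737e+00] 0.09167826255053567
0.00011342272591408076
cam [0.175 0.501 0.384] [[0.451, 0.893, -0.002], [0.861, -0.435, 0.263], [0.234, -0.12, -0.965]]
```

View pics/w1.png

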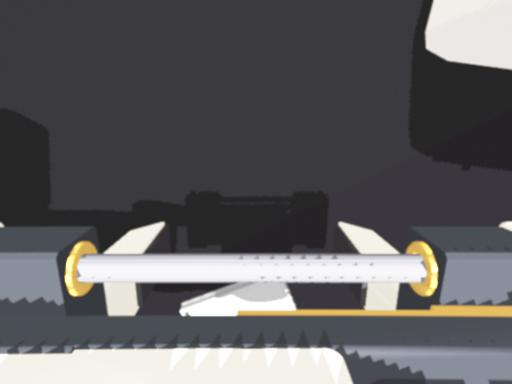

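The arm has not moved yet: every key is required, so the call was refused. The wrist picture shows only the bench under the start pose. I'll go over the pads with all keys given.

move_arm:
  deltas:
    - {"x": -0.05,"y": -0.024,"z": -0.02,"wx": 0,"wy": 0,"wz": -4,"hand": 0.7}
    - {"x": -0.1,"y": -0.047,"z": -0.04,"wx": 0,"wy": 0,"wz": -8,"hand": 0.7}
    - {"x": -0.15,"y": -0.071,"z": -0.074,"wx": 0,"wy": 0,"wz": -12,"hand": 0.7}
    - {"x": -0.2,"y": -0.094,"z": -0.074,"wx": 0,"wy": 0,"wz": -16,"hand": 0.7}
    - {"x": -0.25,"y": -0.118,"z": -0.074,"wx": 0,"wy": 0,"wz": -20,"hand": 0.7}
    - {"x": -0.3,"y": -0.141,"z": -0.074,"wx": 0,"wy": 0,"wz": -24,"hand": 0.7}
    - {"x": -0.35,"y": -0.165,"z": -0.074,"wx": 0,"wy": 0,"wz": -26.8,"hand": 0.7}
    - {"x": -0.4,"y": -0.19,"z": -0.074,"wx": 0,"wy": 0,"wz": -26.8,"hand": 0.7}
  grip_force: 25

```text
time: 1.15
tool_pos: [0.5089, 0.1171, 0.3006]
tool_rot: [3.141, -0.0, -3.141]
contact_force: [0.2, 0.4, -1.1]
opening: 0.0644
```

move_arm:
  deltas:
    - {"x": -0.035,"y": -0.044,"z": 0,"wx": 0,"wy": 0,"wz": 0,"hand": 0.7}
    - {"x": -0.07,"y": -0.088,"z": 0,"wx": 0,"wy": 0,"wz": 0,"hand": 0.7}
    - {"x": -0.07,"y": -0.088,"z": 0,"wx": 0,"wy": 0,"wz": 0,"hand": 0.7}
    - {"x": -0.07,"y": -0.088,"z": 0,"wx": 0,"wy": 0,"wz": 0,"hand": 0.7}

```text
time: 1.65
tool_pos: [0.5776, 0.0309, 0.3002]
tool_rot: [3.141, -0.001, 3.141]
contact_force: [-0.7, -0.3, 0.1]
opening: 0.0641
```

```bash
python3 - <<'E'
from h import *
s=monitor.observe();print(s["time"],s["tool_pos"].round(4),s["tool_rot"].round(4),s["opening"])
import pickle
cp=viewer.camera_params("wrist"); im=viewer.read_camera("wrist")
print("cam",(-cp["R"].T@cp["t"]).round(3))
pickle.dump(cp,open("w1.pkl","wb"))
cv2.imwrite("pics/w1.png",im[:,:,::-1])
E
```

```text
1.65 [0.5776 0.0309 0.3002] [ 3.1410e+00 -1.3000e-03  3.1411e+00] 0.06407202658124232
cam [0.508 0.032 0.458]
```

View pics/w1.png

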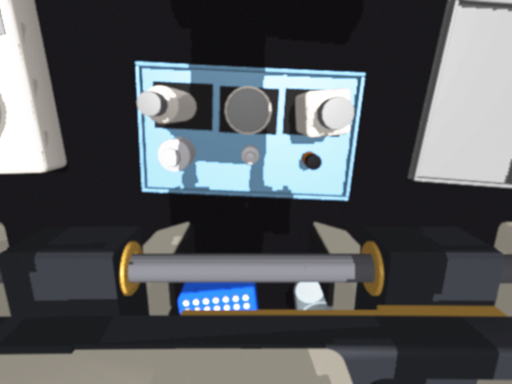

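The wrist view shows the three caps, slim (152,104), round (248,109) and square (335,113), with the large knob at (172,157) and the black pads below the bottles. I'll turn these into positions and check them against the top view.

```bash
python3 - <<'E'
from h import *
import pickle
cp=pickle.load(open("w1.pkl","rb")); im=cv2.imread("pics/w1.png"); g=cv2.GaussianBlur(cv2.cvtColor(im,cv2.COLOR_BGR2GRAY),(3,3),0)
ct=viewer.camera_params("top"); it=cv2.imread("pics/top0.png"); gt=cv2.GaussianBlur(cv2.cvtColor(it,cv2.COLOR_BGR2GRAY),(3,3),0)
f=cp["camera_matrix"][0,0];print("f",f)
def circ(cp,g,guess,z,rad):
    u,v=guess; c,_=ray(cp,guess); d=np.linalg.norm(plane(cp,guess,z)-c); r=cp["camera_matrix"][0,0]*rad/d
    k=int(r+8); x0,y0=int(u)-k,int(v)-k; S=6
    p=cv2.resize(g[y0:y0+2*k,x0:x0+2*k],None,fx=S,fy=S,interpolation=cv2.INTER_CUBIC)
    h=cv2.HoughCircles(p,cv2.HOUGH_GRADIENT,1,500,param1=60,param2=8,minRadius=int(S*(r-1.5)),maxRadius=int(S*(r+1.5)))
    if h is None: return None
    a=h[0,0]; q=np.array([x0+(a[0]+.5)/S-.5,y0+(a[1]+.5)/S-.5]); return q.round(1),round(a[2]/S-r,1),plane(cp,q,z).round(4)
for n,w,t,z,r in(("sq",(335,113),(194,210.5),.138,.017),("rd",(248,109),(241,209),.123,.023),("sl",(152,104),(288.5,210.5),.158,.012),("large",(172,157),(287,185),.071,.012)):
    print(n,"W",circ(cp,g,w,z,r),"T",circ(ct,gt,t,z,r), "clickW",plane(cp,w,z).round(4))
print("pan",circ(ct,gt,(409,211),.07,.055))
for q in((137,63),(363,72),(352,199),(141,192)):print("tray",plane(cp,q,.02).round(4))
# pads: dark within tray
m=cv2.inRange(g,0,45);
for n,q in(("padc rowfront",(299,90)),):pass
cs=[c for c in cv2.findContours(m[66:190,142:350].copy(),0,2)[0] if cv2.contourArea(c)>150]
for c in cs:
    x,y,w,h=cv2.boundingRect(c);print((x+142,y+66,w,h),plane(cp,(x+142,y+66),.008).round(4),plane(cp,(x+142+w,y+66+h),.008).round(4))
E
```

```text
f 303.6200217886108
sq W (array([337.2, 113.5], dtype=float32), np.float64(0.4), array([0.5113, 0.1193, 0.138 ])) T (array([195.2, 210.2], dtype=float32), np.float64(1.3), array([0.5106, 0.1144, 0.138 ])) clickW [0.5108 0.1171 0.138 ]
rd W (array([245.8, 110.2], dtype=float32), np.float64(1.4), array([0.5079, 0.0261, 0.123 ])) T (array([241.2, 213.5], dtype=float32), np.float64(1.4), array([0.5027, 0.0254, 0.123 ])) clickW [0.5067 0.0284 0.123 ]
sl W (array([148. , 102.8], dtype=float32), np.float64(1.3), array([ 0.5013, -0.0657,  0.158 ])) T (array([287.7, 210.8], dtype=float32), np.float64(0.3), array([ 0.4993, -0.0645,  0.158 ])) clickW [ 0.5024 -0.062   0.158 ]
large W (array([170.2, 141.7], dtype=float32), np.float64(-0.2), array([ 0.5461, -0.0704,  0.071 ])) T (array([283.8, 190.2], dtype=float32), np.float64(0.8), array([ 0.5573, -0.0658,  0.071 ])) clickW [ 0.5655 -0.0694  0.071 ]
pan (array([405.5, 210. ], dtype=float32), np.float64(-0.4), array([ 0.5043, -0.323 ,  0.07  ]))
tray [ 0.4474 -0.1204  0.02  ]
tray [0.4587 0.1821 0.02  ]
tray [0.6365 0.1831 0.02  ]
tray [ 0.6255 -0.1324  0.02  ]
(220, 87, 14, 45) [ 0.4765 -0.0118  0.008 ] [0.5383 0.0068 0.008 ]
(165, 84, 47, 45) [ 0.4727 -0.0884  0.008 ] [ 0.534 -0.025  0.008]
```

move_arm:
  deltas:
    - {"x": 0.022,"y": 0.03,"z": 0.03,"wx": 0,"wy": 0,"wz": 0,"hand": 0.7}
    - {"x": 0.045,"y": 0.06,"z": 0.06,"wx": 0,"wy": 0,"wz": 0,"hand": 0.7}
    - {"x": 0.067,"y": 0.088,"z": 0.1,"wx": 0,"wy": 0,"wz": 0,"hand": 0.7}
    - {"x": 0.067,"y": 0.088,"z": 0.12,"wx": 0,"wy": 0,"wz": 0,"hand": 0.7}
    - {"x": 0.067,"y": 0.088,"z": 0.145,"wx": 0,"wy": 0,"wz": 0,"hand": 0.7}
    - {"x": 0.067,"y": 0.088,"z": 0.17,"wx": 0,"wy": 0,"wz": 0,"hand": 0.7}
    - {"x": 0.067,"y": 0.088,"z": 0.19,"wx": 0,"wy": 0,"wz": 0,"hand": 0.7}
    - {"x": 0.067,"y": 0.088,"z": 0.19,"wx": 0,"wy": 0,"wz": 0,"hand": 0.7}
  grip_force: 30

```text
time: 2.7
tool_pos: [0.5094, 0.1198, 0.1101]
tool_rot: [3.142, -0.003, -3.14]
contact_force: [0.0, -0.7, 1.2]
opening: 0.0641
```

move_arm:
  deltas:
    - {"x": 0,"y": 0,"z": 0,"wx": 0,"wy": 0,"wz": 0,"hand": 0.5}
    - {"x": 0,"y": 0,"z": 0,"wx": 0,"wy": 0,"wz": 0,"hand": 0.3}
    - {"x": 0,"y": 0,"z": 0,"wx": 0,"wy": 0,"wz": 0,"hand": 0.1}
    - {"x": 0,"y": 0,"z": 0,"wx": 0,"wy": 0,"wz": 0,"hand": 0.1}
    - {"x": 0,"y": 0,"z": 0,"wx": 0,"wy": 0,"wz": 0,"hand": 0.1}

```text
time: 3.32
tool_pos: [0.5114, 0.1188, 0.1112]
tool_rot: [3.141, 0.001, 3.141]
contact_force: [-0.0, 0.4, 3.8]
opening: 0.0336
```

move_arm:
  deltas:
    - {"x": 0,"y": 0,"z": -0.03,"wx": 0,"wy": 0,"wz": 0,"hand": 0.1}
    - {"x": 0,"y": 0,"z": -0.06,"wx": 0,"wy": 0,"wz": 0,"hand": 0.1}
    - {"x": -0.01,"y": 0.04,"z": -0.06,"wx": 0,"wy": 0,"wz": 0,"hand": 0.1}
    - {"x": -0.02,"y": 0.085,"z": -0.06,"wx": 0,"wy": 0,"wz": 0,"hand": 0.1}
    - {"x": -0.03,"y": 0.13,"z": -0.06,"wx": 0,"wy": 0,"wz": 0,"hand": 0.1}
    - {"x": -0.04,"y": 0.175,"z": -0.06,"wx": 0,"wy": 0,"wz": 0,"hand": 0.1}
    - {"x": -0.05,"y": 0.21,"z": -0.06,"wx": 0,"wy": 0,"wz": 0,"hand": 0.1}
    - {"x": -0.052,"y": 0.228,"z": -0.06,"wx": 0,"wy": 0,"wz": 0,"hand": 0.1}

```text
time: 4.32
tool_pos: [0.5628, 0.3483, 0.1694]
tool_rot: [-3.141, -0.001, -3.14]
contact_force: [-0.0, -0.2, -2.2]
opening: 0.0336
```

move_arm:
  deltas:
    - {"x": 0,"y": 0,"z": 0.02,"wx": 0,"wy": 0,"wz": 0,"hand": 0.1}
    - {"x": 0,"y": 0,"z": 0.04,"wx": 0,"wy": 0,"wz": 0,"hand": 0.1}
    - {"x": 0,"y": 0,"z": 0.055,"wx": 0,"wy": 0,"wz": 0,"hand": 0.1}
    - {"x": 0,"y": 0,"z": 0.06,"wx": 0,"wy": 0,"wz": 0,"hand": 0.1}
    - {"x": 0,"y": 0,"z": 0.062,"wx": 0,"wy": 0,"wz": 0,"hand": 0.1}
    - {"x": 0,"y": 0,"z": 0.062,"wx": 0,"wy": 0,"wz": 0,"hand": 0.1}

```text
time: 5.08
tool_pos: [0.5634, 0.3467, 0.1094]
tool_rot: [3.141, 0.001, 3.141]
contact_force: [-0.7, -0.9, -2.5]
opening: 0.0333
```

move_arm:
  deltas:
    - {"x": 0,"y": 0,"z": 0.001,"wx": 0,"wy": 0,"wz": 0,"hand": 0.1}
    - {"x": 0,"y": 0,"z": 0.002,"wx": 0,"wy": 0,"wz": 0,"hand": 0.1}
    - {"x": 0,"y": 0,"z": 0.002,"wx": 0,"wy": 0,"wz": 0,"hand": 0.1}

```text
time: 5.45
tool_pos: [0.5636, 0.347, 0.1082]
tool_rot: [3.141, 0.002, -3.142]
contact_force: [-1.6, -0.2, 6.4]
opening: 0.0333
```

move_arm:
  deltas:
    - {"x": 0,"y": 0,"z": 0,"wx": 0,"wy": 0,"wz": 0,"hand": 0.7}
    - {"x": 0,"y": 0,"z": 0,"wx": 0,"wy": 0,"wz": 0,"hand": 0.7}
    - {"x": 0,"y": 0,"z": 0,"wx": 0,"wy": 0,"wz": 0,"hand": 0.7}
    - {"x": 0,"y": 0,"z": -0.04,"wx": 0,"wy": 0,"wz": 0,"hand": 0.7}
    - {"x": 0,"y": 0,"z": -0.08,"wx": 0,"wy": 0,"wz": 0,"hand": 0.7}
    - {"x": 0.01,"y": -0.05,"z": -0.09,"wx": 0,"wy": 0,"wz": 0,"hand": 0.7}
    - {"x": 0.02,"y": -0.11,"z": -0.09,"wx": 0,"wy": 0,"wz": 0,"hand": 0.7}
    - {"x": 0.03,"y": -0.17,"z": -0.09,"wx": 0,"wy": 0,"wz": 0,"hand": 0.7}

```text
time: 6.45
tool_pos: [0.5326, 0.1752, 0.1968]
tool_rot: [-3.142, 0.001, -3.141]
contact_force: [0.8, -1.5, 0.3]
opening: 0.0644
```

move_arm:
  deltas:
    - {"x": 0.009,"y": -0.05,"z": 0,"wx": 0,"wy": 0,"wz": 0,"hand": 0.7}
    - {"x": 0.018,"y": -0.1,"z": 0,"wx": 0,"wy": 0,"wz": 0,"hand": 0.7}
    - {"x": 0.026,"y": -0.15,"z": 0,"wx": 0,"wy": 0,"wz": 0,"hand": 0.7}
    - {"x": 0.026,"y": -0.15,"z": 0.03,"wx": 0,"wy": 0,"wz": 0,"hand": 0.7}
    - {"x": 0.026,"y": -0.15,"z": 0.06,"wx": 0,"wy": 0,"wz": 0,"hand": 0.7}
    - {"x": 0.026,"y": -0.15,"z": 0.085,"wx": 0,"wy": 0,"wz": 0,"hand": 0.7}
    - {"x": 0.026,"y": -0.15,"z": 0.095,"wx": 0,"wy": 0,"wz": 0,"hand": 0.7}
    - {"x": 0.026,"y": -0.15,"z": 0.095,"wx": 0,"wy": 0,"wz": 0,"hand": 0.7}

```text
time: 7.45
tool_pos: [0.507, 0.0267, 0.1016]
tool_rot: [3.141, -0.001, 3.142]
contact_force: [0.5, 0.5, 0.3]
opening: 0.0644
```

move_arm:
  deltas:
    - {"x": 0,"y": 0,"z": 0,"wx": 0,"wy": 0,"wz": 0,"hand": 0.5}
    - {"x": 0,"y": 0,"z": 0,"wx": 0,"wy": 0,"wz": 0,"hand": 0.3}
    - {"x": 0,"y": 0,"z": 0,"wx": 0,"wy": 0,"wz": 0,"hand": 0.2}
    - {"x": 0,"y": 0,"z": 0,"wx": 0,"wy": 0,"wz": 0,"hand": 0.2}
    - {"x": 0,"y": 0,"z": -0.03,"wx": 0,"wy": 0,"wz": 0,"hand": 0.2}
    - {"x": 0,"y": 0,"z": -0.06,"wx": 0,"wy": 0,"wz": 0,"hand": 0.2}
    - {"x": 0,"y": 0.04,"z": -0.06,"wx": 0,"wy": 0,"wz": 0,"hand": 0.2}
    - {"x": 0.003,"y": 0.085,"z": -0.06,"wx": 0,"wy": 0,"wz": 0,"hand": 0.2}

```text
time: 8.45
tool_pos: [0.504, 0.112, 0.1617]
tool_rot: [-3.141, 0.0, 3.14]
contact_force: [-0.1, 0.6, -2.3]
opening: 0.0453
```

move_arm:
  deltas:
    - {"x": 0.002,"y": 0.05,"z": 0,"wx": 0,"wy": 0,"wz": 0,"hand": 0.2}
    - {"x": 0.004,"y": 0.1,"z": 0,"wx": 0,"wy": 0,"wz": 0,"hand": 0.2}
    - {"x": 0.006,"y": 0.15,"z": 0,"wx": 0,"wy": 0,"wz": 0,"hand": 0.2}
    - {"x": 0.01,"y": 0.2,"z": 0,"wx": 0,"wy": 0,"wz": 0,"hand": 0.2}
    - {"x": 0.011,"y": 0.24,"z": 0,"wx": 0,"wy": 0,"wz": 0,"hand": 0.2}
    - {"x": 0.011,"y": 0.24,"z": 0.02,"wx": 0,"wy": 0,"wz": 0,"hand": 0.2}
    - {"x": 0.011,"y": 0.24,"z": 0.045,"wx": 0,"wy": 0,"wz": 0,"hand": 0.2}
    - {"x": 0.011,"y": 0.24,"z": 0.058,"wx": 0,"wy": 0,"wz": 0,"hand": 0.2}

```text
time: 9.45
tool_pos: [0.492, 0.3512, 0.1017]
tool_rot: [-3.14, -0.003, -3.141]
contact_force: [0.6, 0.6, -3.0]
opening: 0.0456
```

move_arm:
  deltas:
    - {"x": 0,"y": 0,"z": 0.002,"wx": 0,"wy": 0,"wz": 0,"hand": 0.2}
    - {"x": 0,"y": 0,"z": 0.004,"wx": 0,"wy": 0,"wz": 0,"hand": 0.2}
    - {"x": 0,"y": 0,"z": 0.005,"wx": 0,"wy": 0,"wz": 0,"hand": 0.2}
    - {"x": 0,"y": 0,"z": 0.005,"wx": 0,"wy": 0,"wz": 0,"hand": 0.2}

```text
time: 9.95
tool_pos: [0.4935, 0.3518, 0.0996]
tool_rot: [3.141, 0.001, 3.141]
contact_force: [-0.0, -0.3, 0.0]
opening: 0.0451
```

move_arm:
  deltas:
    - {"x": 0,"y": 0,"z": 0.001,"wx": 0,"wy": 0,"wz": 0,"hand": 0.2}
    - {"x": 0,"y": 0,"z": 0.001,"wx": 0,"wy": 0,"wz": 0,"hand": 0.7}
    - {"x": 0,"y": 0,"z": 0.001,"wx": 0,"wy": 0,"wz": 0,"hand": 0.7}
    - {"x": 0,"y": 0,"z": 0,"wx": 0,"wy": 0,"wz": 0,"hand": 0.7}
    - {"x": 0,"y": 0,"z": -0.04,"wx": 0,"wy": 0,"wz": 0,"hand": 0.7}
    - {"x": 0,"y": 0,"z": -0.09,"wx": 0,"wy": 0,"wz": 0,"hand": 0.7}
    - {"x": 0,"y": -0.05,"z": -0.1,"wx": 0,"wy": 0,"wz": 0,"hand": 0.7}
    - {"x": 0,"y": -0.105,"z": -0.1,"wx": 0,"wy": 0,"wz": 0,"hand": 0.7}

```text
time: 10.95
tool_pos: [0.4935, 0.2462, 0.2]
tool_rot: [3.141, 0.003, -3.14]
contact_force: [0.7, -0.8, 0.1]
opening: 0.0646
```

move_arm:
  deltas:
    - {"x": -0.001,"y": -0.05,"z": 0,"wx": 0,"wy": 0,"wz": 0,"hand": 0.7}
    - {"x": -0.003,"y": -0.11,"z": 0,"wx": 0,"wy": 0,"wz": 0,"hand": 0.6}
    - {"x": -0.005,"y": -0.17,"z": 0,"wx": 0,"wy": 0,"wz": 0,"hand": 0.6}
    - {"x": -0.007,"y": -0.23,"z": 0,"wx": 0,"wy": 0,"wz": 0,"hand": 0.6}
    - {"x": -0.008,"y": -0.28,"z": 0,"wx": 0,"wy": 0,"wz": 0,"hand": 0.6}
    - {"x": -0.008,"y": -0.312,"z": 0,"wx": 0,"wy": 0,"wz": 0,"hand": 0.6}
    - {"x": -0.008,"y": -0.312,"z": 0,"wx": 0,"wy": 0,"wz": 0,"hand": 0.6}
    - {"x": -0.008,"y": -0.312,"z": 0.02,"wx": 0,"wy": 0,"wz": 0,"hand": 0.6}

```text
time: 11.95
tool_pos: [0.502, -0.0652, 0.1797]
tool_rot: [-3.141, 0.003, 3.141]
contact_force: [1.1, 0.2, 0.2]
opening: 0.055
```

move_arm:
  deltas:
    - {"x": 0,"y": 0,"z": 0.025,"wx": 0,"wy": 0,"wz": 0,"hand": 0.6}
    - {"x": 0,"y": 0,"z": 0.048,"wx": 0,"wy": 0,"wz": 0,"hand": 0.6}
    - {"x": 0,"y": 0,"z": 0.048,"wx": 0,"wy": 0,"wz": 0,"hand": 0.4}
    - {"x": 0,"y": 0,"z": 0.048,"wx": 0,"wy": 0,"wz": 0,"hand": 0.2}
    - {"x": 0,"y": 0,"z": 0.048,"wx": 0,"wy": 0,"wz": 0,"hand": 0.05}
    - {"x": 0,"y": 0,"z": 0.048,"wx": 0,"wy": 0,"wz": 0,"hand": 0.05}
    - {"x": 0,"y": 0,"z": 0.048,"wx": 0,"wy": 0,"wz": 0,"hand": 0.05}
    - {"x": 0,"y": 0,"z": 0.02,"wx": 0,"wy": 0,"wz": 0,"hand": 0.05}

```text
time: 12.95
tool_pos: [0.4996, -0.0649, 0.1573]
tool_rot: [3.14, -0.005, 3.141]
contact_force: [0.8, -1.0, -2.9]
opening: 0.0232
```

move_arm:
  deltas:
    - {"x": 0.01,"y": 0.02,"z": -0.03,"wx": 0,"wy": 0,"wz": 0,"hand": 0.05}
    - {"x": 0.03,"y": 0.06,"z": -0.03,"wx": 0,"wy": 0,"wz": 0,"hand": 0.05}
    - {"x": 0.05,"y": 0.11,"z": -0.03,"wx": 0,"wy": 0,"wz": 0,"hand": 0.05}
    - {"x": 0.07,"y": 0.16,"z": -0.03,"wx": 0,"wy": 0,"wz": 0,"hand": 0.05}
    - {"x": 0.078,"y": 0.21,"z": -0.03,"wx": 0,"wy": 0,"wz": 0,"hand": 0.05}
    - {"x": 0.078,"y": 0.26,"z": -0.03,"wx": 0,"wy": 0,"wz": 0,"hand": 0.05}
    - {"x": 0.078,"y": 0.31,"z": -0.03,"wx": 0,"wy": 0,"wz": 0,"hand": 0.05}
    - {"x": 0.078,"y": 0.36,"z": -0.03,"wx": 0,"wy": 0,"wz": 0,"hand": 0.05}

```text
time: 13.95
tool_pos: [0.4226, 0.2962, 0.1885]
tool_rot: [-3.141, -0.0, 3.142]
contact_force: [0.6, 0.4, -1.2]
opening: 0.0233
```

move_arm:
  deltas:
    - {"x": 0,"y": 0.04,"z": 0,"wx": 0,"wy": 0,"wz": 0,"hand": 0.05}
    - {"x": 0,"y": 0.062,"z": 0,"wx": 0,"wy": 0,"wz": 0,"hand": 0.05}
    - {"x": 0,"y": 0.062,"z": 0.02,"wx": 0,"wy": 0,"wz": 0,"hand": 0.05}
    - {"x": 0,"y": 0.062,"z": 0.04,"wx": 0,"wy": 0,"wz": 0,"hand": 0.05}
    - {"x": 0,"y": 0.062,"z": 0.053,"wx": 0,"wy": 0,"wz": 0,"hand": 0.05}
    - {"x": 0,"y": 0.062,"z": 0.058,"wx": 0,"wy": 0,"wz": 0,"hand": 0.05}
    - {"x": 0,"y": 0.062,"z": 0.061,"wx": 0,"wy": 0,"wz": 0,"hand": 0.05}
    - {"x": 0,"y": 0.062,"z": 0.061,"wx": 0,"wy": 0,"wz": 0,"hand": 0.05}

```text
time: 14.95
tool_pos: [0.4236, 0.3569, 0.1286]
tool_rot: [3.141, 0.002, 3.141]
contact_force: [0.5, 0.2, 1.6]
opening: 0.0233
```

move_arm:
  deltas:
    - {"x": 0,"y": 0,"z": 0.001,"wx": 0,"wy": 0,"wz": 0,"hand": 0.05}
    - {"x": 0,"y": 0,"z": 0.001,"wx": 0,"wy": 0,"wz": 0,"hand": 0.6}
    - {"x": 0,"y": 0,"z": 0.001,"wx": 0,"wy": 0,"wz": 0,"hand": 0.6}
    - {"x": 0,"y": 0,"z": 0,"wx": 0,"wy": 0,"wz": 0,"hand": 0.6}
    - {"x": 0,"y": 0,"z": -0.04,"wx": 0,"wy": 0,"wz": 0,"hand": 0.6}
    - {"x": 0,"y": 0,"z": -0.09,"wx": 0,"wy": 0,"wz": 0,"hand": 0.6}
    - {"x": 0,"y": -0.03,"z": -0.13,"wx": 0,"wy": 0,"wz": 0,"hand": 0.6}
    - {"x": -0.02,"y": -0.08,"z": -0.16,"wx": 0,"wy": 0,"wz": 0,"hand": 0.6}

```text
time: 15.95
tool_pos: [0.4427, 0.277, 0.2897]
tool_rot: [3.14, 0.002, -3.138]
contact_force: [0.3, -0.8, 0.7]
opening: 0.0553
```

move_arm:
  deltas:
    - {"x": -0.015,"y": -0.05,"z": -0.01,"wx": 0,"wy": 0,"wz": 0,"hand": 0.6}
    - {"x": -0.03,"y": -0.1,"z": -0.014,"wx": 0,"wy": 0,"wz": 0,"hand": 0.6}
    - {"x": -0.05,"y": -0.15,"z": -0.014,"wx": 0,"wy": 0,"wz": 0,"hand": 0.6}
    - {"x": -0.07,"y": -0.2,"z": -0.014,"wx": 0,"wy": 0,"wz": 0,"hand": 0.6}
    - {"x": -0.09,"y": -0.25,"z": -0.014,"wx": 0,"wy": 0,"wz": 0,"hand": 0.6}
    - {"x": -0.11,"y": -0.3,"z": -0.014,"wx": 0,"wy": 0,"wz": 0,"hand": 0.6}
    - {"x": -0.13,"y": -0.35,"z": -0.014,"wx": 0,"wy": 0,"wz": 0,"hand": 0.6}
    - {"x": -0.137,"y": -0.377,"z": -0.014,"wx": 0,"wy": 0,"wz": 0,"hand": 0.6}

```text
time: 16.95
tool_pos: [0.5806, -0.103, 0.301]
tool_rot: [3.142, -0.001, 3.139]
contact_force: [0.7, 0.2, -0.5]
opening: 0.0553
```

```bash
python3 - <<'E'
from h import *
s=monitor.observe();print(s["time"],s["tool_pos"].round(4),s["tool_rot"].round(4),s["opening"])
import pickle
cp=viewer.camera_params("wrist"); im=viewer.read_camera("wrist"); it=viewer.read_camera("top")
pickle.dump(cp,open("w2.pkl","wb"))
cv2.imwrite("pics/w2.png",im[:,:,::-1]);cv2.imwrite("pics/top2.png",it[:,:,::-1])
b=np.zeros((580,800,3),np.uint8)
b[:290]=cv2.resize(im[:,:,::-1][20:240],(800,344))[:290] if 0 else cv2.resize(im[30:216,:,::-1],(800,290))
b[290:]=cv2.resize(it[150:336,:,::-1],(800,290)); cv2.imwrite("pics/c2.png",b)
E
```

```text
16.95 [ 0.5806 -0.103   0.301 ] [ 3.1416e+00 -6.0000e-04  3.1394e+00] 0.05528028802514811
```

View pics/c2.png

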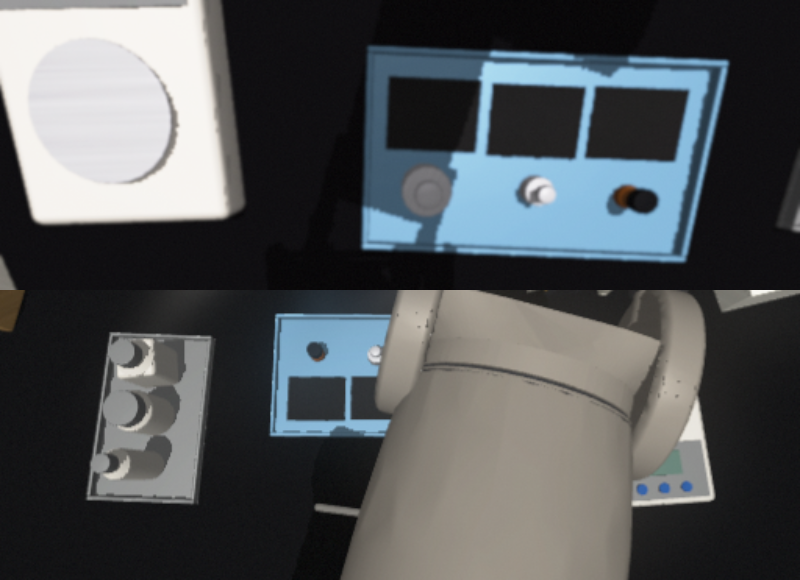

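All three bottles stand in the side tray. In the crop, the pads are clear, the large weight is at (427,191), the small weight at (539,190) and the pan at (101,111).

```bash
python3 - <<'E'
from h import *
import pickle
cp=pickle.load(open("w2.pkl","rb")); im=cv2.imread("pics/w2.png"); g=cv2.cvtColor(im,cv2.COLOR_BGR2GRAY)
m=cv2.inRange(g,0,50)
for x0,x1 in((240,307),(308,376),(372,446)):
    r=m.copy();r[:,:x0]=0;r[:,x1:]=0;r[:76]=0;r[135:]=0
    c=max(cv2.findContours(r,0,2)[0],key=cv2.contourArea); b=cv2.minAreaRect(c)
    w=np.array([plane(cp,q,.008) for q in cv2.boxPoints(b)])
    print("pad",b[0],b[1],plane(cp,b[0],.008).round(4),[round(np.linalg.norm(w[i]-w[i-1]),4) for i in(1,2)])
C=lambda u,v:(u*.64-.18,30+v*.6414-.18)
print("large knob",plane(cp,C(428,192),.071).round(4),"cyl top",plane(cp,C(427,190),.049).round(4))
print("small knob",plane(cp,C(545,194),.053).round(4))
# pan: bright ring on balance -> ellipse through hand points
pts=[(28,115),(38,70),(90,38),(150,68),(172,115),(150,170),(110,183),(60,160)]
w=np.array([plane(cp,C(*p),.07)[:2] for p in pts]); A=np.c_[2*w,np.ones(len(w))]; s=np.linalg.lstsq(A,(w**2).sum(1),rcond=None)[0]
print("pan",s[:2].round(4),"r",np.sqrt(s[2]+s[:2]@s[:2]).round(4))
E
```

```text
pad (276.3246765136719, 103.18214416503906) (57.64896011352539, 46.28089141845703) [ 0.5014 -0.0664  0.008 ] [np.float64(0.0629), np.float64(0.0805)]
pad (342.7099609375, 107.51104736328125) (58.44541931152344, 44.8852424621582) [0.5077 0.0283 0.008 ] [np.float64(0.0613), np.float64(0.0818)]
pad (407.3567199707031, 109.15258026123047) (61.481971740722656, 44.31787872314453) [0.5105 0.1202 0.008 ] [np.float64(0.0607), np.float64(0.0857)]
large knob [ 0.5637 -0.0734  0.071 ] cyl top [ 0.5649 -0.0727  0.049 ]
small knob [0.5681 0.0279 0.053 ]
pan [ 0.5021 -0.3298] r 0.0541
```

move_arm:
  deltas:
    - {"x": 0.015,"y": 0.027,"z": 0.04,"wx": 0,"wy": 0,"wz": 0,"hand": 0.66}
    - {"x": 0.015,"y": 0.027,"z": 0.09,"wx": 0,"wy": 0,"wz": 0,"hand": 0.66}
    - {"x": 0.015,"y": 0.027,"z": 0.14,"wx": 0,"wy": 0,"wz": 0,"hand": 0.66}
    - {"x": 0.015,"y": 0.027,"z": 0.19,"wx": 0,"wy": 0,"wz": 0,"hand": 0.66}
    - {"x": 0.015,"y": 0.027,"z": 0.22,"wx": 0,"wy": 0,"wz": 0,"hand": 0.66}
    - {"x": 0.015,"y": 0.027,"z": 0.25,"wx": 0,"wy": 0,"wz": 0,"hand": 0.66}
    - {"x": 0.015,"y": 0.027,"z": 0.27,"wx": 0,"wy": 0,"wz": 0,"hand": 0.66}
    - {"x": 0.015,"y": 0.027,"z": 0.274,"wx": 0,"wy": 0,"wz": 0,"hand": 0.66}

```text
time: 18.05
tool_pos: [0.5641, -0.0721, 0.0267]
tool_rot: [3.141, -0.003, -3.141]
contact_force: [0.1, 0.5, -0.5]
opening: 0.0607
```

move_arm:
  deltas:
    - {"x": 0,"y": 0,"z": 0,"wx": 0,"wy": 0,"wz": 0,"hand": 0.5}
    - {"x": 0,"y": 0,"z": 0,"wx": 0,"wy": 0,"wz": 0,"hand": 0.3}
    - {"x": 0,"y": 0,"z": 0,"wx": 0,"wy": 0,"wz": 0,"hand": 0.2}
    - {"x": 0,"y": 0,"z": 0,"wx": 0,"wy": 0,"wz": 0,"hand": 0.2}
    - {"x": 0,"y": 0,"z": 0,"wx": 0,"wy": 0,"wz": 0,"hand": 0.2}
  grip_force: 50

```text
time: 18.68
tool_pos: [0.5657, -0.0733, 0.0288]
tool_rot: [-3.141, 0.002, 3.141]
contact_force: [-0.3, 1.2, 6.1]
opening: 0.043
```

move_arm:
  deltas:
    - {"x": 0,"y": 0,"z": -0.03,"wx": 0,"wy": 0,"wz": 0,"hand": 0.2}
    - {"x": 0,"y": 0,"z": -0.07,"wx": 0,"wy": 0,"wz": 0,"hand": 0.2}
    - {"x": 0,"y": 0,"z": -0.105,"wx": 0,"wy": 0,"wz": 0,"hand": 0.2}
    - {"x": 0.012,"y": -0.045,"z": -0.105,"wx": 0,"wy": 0,"wz": 0,"hand": 0.2}
    - {"x": 0.026,"y": -0.1,"z": -0.105,"wx": 0,"wy": 0,"wz": 0,"hand": 0.2}
    - {"x": 0.04,"y": -0.155,"z": -0.105,"wx": 0,"wy": 0,"wz": 0,"hand": 0.2}
    - {"x": 0.053,"y": -0.21,"z": -0.105,"wx": 0,"wy": 0,"wz": 0,"hand": 0.2}
    - {"x": 0.063,"y": -0.257,"z": -0.105,"wx": 0,"wy": 0,"wz": 0,"hand": 0.2}

```text
time: 19.68
tool_pos: [0.5006, -0.332, 0.1318]
tool_rot: [3.14, -0.002, 3.141]
contact_force: [0.2, -0.3, -5.7]
opening: 0.0428
```

move_arm:
  deltas:
    - {"x": 0,"y": 0,"z": 0,"wx": 0,"wy": 0,"wz": 0,"hand": 0.2}
    - {"x": 0,"y": 0,"z": 0.018,"wx": 0,"wy": 0,"wz": 0,"hand": 0.2}
    - {"x": 0,"y": 0,"z": 0.03,"wx": 0,"wy": 0,"wz": 0,"hand": 0.2}
    - {"x": 0,"y": 0,"z": 0.036,"wx": 0,"wy": 0,"wz": 0,"hand": 0.2}
    - {"x": 0,"y": 0,"z": 0.038,"wx": 0,"wy": 0,"wz": 0,"hand": 0.2}
    - {"x": 0,"y": 0,"z": 0.038,"wx": 0,"wy": 0,"wz": 0,"hand": 0.2}

```text
time: 20.42
tool_pos: [0.5023, -0.3302, 0.0949]
tool_rot: [-3.141, 0.0, -3.141]
contact_force: [-0.6, -0.9, -5.0]
opening: 0.0431
```

move_arm:
  deltas:
    - {"x": 0,"y": 0,"z": 0.001,"wx": 0,"wy": 0,"wz": 0,"hand": 0.2}
    - {"x": 0,"y": 0,"z": 0.002,"wx": 0,"wy": 0,"wz": 0,"hand": 0.2}
    - {"x": 0,"y": 0,"z": 0.002,"wx": 0,"wy": 0,"wz": 0,"hand": 0.2}

```text
time: 20.8
tool_pos: [0.5023, -0.3305, 0.0938]
tool_rot: [-3.141, 0.001, 3.142]
contact_force: [-1.2, 1.7, 5.9]
opening: 0.0435
```

move_arm:
  deltas:
    - {"x": 0,"y": 0,"z": 0,"wx": 0,"wy": 0,"wz": 0,"hand": 0.5}
    - {"x": 0,"y": 0,"z": 0,"wx": 0,"wy": 0,"wz": 0,"hand": 0.66}
    - {"x": 0,"y": 0,"z": 0,"wx": 0,"wy": 0,"wz": 0,"hand": 0.7}
    - {"x": 0,"y": 0,"z": -0.02,"wx": 0,"wy": 0,"wz": 0,"hand": 0.7}
    - {"x": 0,"y": 0,"z": -0.06,"wx": 0,"wy": 0,"wz": 0,"hand": 0.7}
    - {"x": 0,"y": 0,"z": -0.11,"wx": 0,"wy": 0,"wz": 0,"hand": 0.7}
    - {"x": -0.03,"y": 0.04,"z": -0.15,"wx": 0,"wy": 0,"wz": 0,"hand": 0.7}
    - {"x": -0.06,"y": 0.08,"z": -0.18,"wx": 0,"wy": 0,"wz": 0,"hand": 0.7}
  grip_force: 30

```text
time: 21.8
tool_pos: [0.5627, -0.2502, 0.2747]
tool_rot: [-3.141, 0.002, 3.14]
contact_force: [0.2, -0.3, -0.2]
opening: 0.0641
```

move_arm:
  deltas:
    - {"x": -0.01,"y": 0.03,"z": -0.02,"wx": 0,"wy": 0,"wz": 0,"hand": 0.7}
    - {"x": -0.018,"y": 0.05,"z": -0.029,"wx": 0,"wy": 0,"wz": 0,"hand": 0.7}
    - {"x": -0.018,"y": 0.05,"z": -0.029,"wx": 0,"wy": 0,"wz": 0,"hand": 0.7}

```text
time: 22.18
tool_pos: [0.5805, -0.1994, 0.3018]
tool_rot: [-3.141, 0.0, -3.14]
contact_force: [-0.0, -1.1, 0.9]
opening: 0.0642
```

```bash
python3 - <<'E'
from h import *
s=monitor.observe();print(s["time"],s["tool_pos"].round(4),s["tool_rot"].round(4),s["opening"])
import pickle
cp=viewer.camera_params("wrist"); im=viewer.read_camera("wrist")
pickle.dump(cp,open("w3.pkl","wb"));cv2.imwrite("pics/w3.png",im[:,:,::-1])
print("expect pan ctr",proj(cp,(.502,-.330,.07)),"knob",proj(cp,(.502,-.330,.136)))
E
```

```text
22.175 [ 0.5805 -0.1994  0.3018] [-3.1414e+00  4.0000e-04 -3.1399e+00] 0.0641762708074248
expect pan ctr [144.26942597 102.09342905] knob [122.13657814 100.41803696]
```

View pics/w3.png

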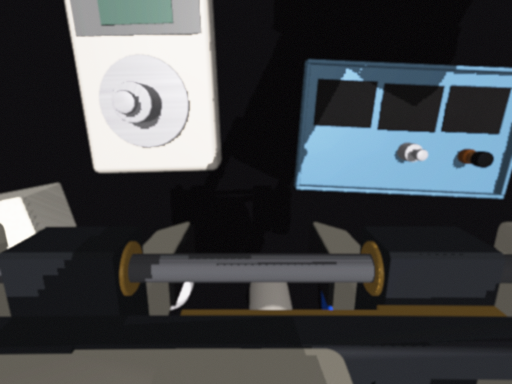

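The knob is at (125,102), against (122,100) expected, and the pan's centre is near (143,101). So the weight is within about 4 mm of the middle. Next I'll return the slim bottle, then the round and the square.

move_arm:
  deltas:
    - {"x": 0.017,"y": 0.055,"z": 0,"wx": 0,"wy": 0,"wz": 0,"hand": 0.6}
    - {"x": 0.034,"y": 0.11,"z": 0,"wx": 0,"wy": 0,"wz": 0,"hand": 0.6}
    - {"x": 0.051,"y": 0.165,"z": 0,"wx": 0,"wy": 0,"wz": 0,"hand": 0.6}
    - {"x": 0.068,"y": 0.22,"z": 0,"wx": 0,"wy": 0,"wz": 0,"hand": 0.6}
    - {"x": 0.085,"y": 0.275,"z": 0,"wx": 0,"wy": 0,"wz": 0,"hand": 0.6}
    - {"x": 0.102,"y": 0.33,"z": 0,"wx": 0,"wy": 0,"wz": 0,"hand": 0.6}
    - {"x": 0.119,"y": 0.385,"z": 0.02,"wx": 0,"wy": 0,"wz": 0,"hand": 0.6}
    - {"x": 0.136,"y": 0.44,"z": 0.04,"wx": 0,"wy": 0,"wz": 0,"hand": 0.6}

```text
time: 23.22
tool_pos: [0.4437, 0.2398, 0.2604]
tool_rot: [-3.141, -0.001, 3.139]
contact_force: [1.6, 0.4, 0.0]
opening: 0.0551
```

move_arm:
  deltas:
    - {"x": 0.01,"y": 0.05,"z": 0.02,"wx": 0,"wy": 0,"wz": 0,"hand": 0.6}
    - {"x": 0.02,"y": 0.1,"z": 0.05,"wx": 0,"wy": 0,"wz": 0,"hand": 0.6}
    - {"x": 0.021,"y": 0.117,"z": 0.07,"wx": 0,"wy": 0,"wz": 0,"hand": 0.6}
    - {"x": 0.021,"y": 0.117,"z": 0.08,"wx": 0,"wy": 0,"wz": 0,"hand": 0.6}
    - {"x": 0.021,"y": 0.117,"z": 0.1,"wx": 0,"wy": 0,"wz": 0,"hand": 0.6}
    - {"x": 0.021,"y": 0.117,"z": 0.12,"wx": 0,"wy": 0,"wz": 0,"hand": 0.6}
    - {"x": 0.021,"y": 0.117,"z": 0.132,"wx": 0,"wy": 0,"wz": 0,"hand": 0.6}
    - {"x": 0.021,"y": 0.117,"z": 0.132,"wx": 0,"wy": 0,"wz": 0,"hand": 0.6}

```text
time: 24.22
tool_pos: [0.4233, 0.3555, 0.1292]
tool_rot: [-3.141, -0.001, 3.14]
contact_force: [0.8, -0.4, 0.2]
opening: 0.0551
```

move_arm:
  deltas:
    - {"x": 0,"y": 0,"z": 0,"wx": 0,"wy": 0,"wz": 0,"hand": 0.4}
    - {"x": 0,"y": 0,"z": 0,"wx": 0,"wy": 0,"wz": 0,"hand": 0.2}
    - {"x": 0,"y": 0,"z": 0,"wx": 0,"wy": 0,"wz": 0,"hand": 0.05}
    - {"x": 0,"y": 0,"z": 0,"wx": 0,"wy": 0,"wz": 0,"hand": 0.05}
    - {"x": 0,"y": 0,"z": 0,"wx": 0,"wy": 0,"wz": 0,"hand": 0.05}
    - {"x": 0,"y": 0,"z": -0.03,"wx": 0,"wy": 0,"wz": 0,"hand": 0.05}
    - {"x": 0,"y": 0,"z": -0.06,"wx": 0,"wy": 0,"wz": 0,"hand": 0.05}
    - {"x": 0,"y": -0.04,"z": -0.06,"wx": 0,"wy": 0,"wz": 0,"hand": 0.05}

```text
time: 25.22
tool_pos: [0.4241, 0.3184, 0.1917]
tool_rot: [3.139, 0.005, -3.139]
contact_force: [0.4, -0.7, -1.8]
opening: 0.0231
```

move_arm:
  deltas:
    - {"x": 0,"y": -0.05,"z": 0,"wx": 0,"wy": 0,"wz": 0,"hand": 0.05}
    - {"x": 0,"y": -0.1,"z": 0,"wx": 0,"wy": 0,"wz": 0,"hand": 0.05}
    - {"x": -0.01,"y": -0.15,"z": 0,"wx": 0,"wy": 0,"wz": 0,"hand": 0.05}
    - {"x": -0.025,"y": -0.2,"z": 0,"wx": 0,"wy": 0,"wz": 0,"hand": 0.05}
    - {"x": -0.04,"y": -0.25,"z": 0,"wx": 0,"wy": 0,"wz": 0,"hand": 0.05}
    - {"x": -0.055,"y": -0.3,"z": 0,"wx": 0,"wy": 0,"wz": 0,"hand": 0.05}
    - {"x": -0.07,"y": -0.345,"z": 0,"wx": 0,"wy": 0,"wz": 0,"hand": 0.05}
    - {"x": -0.078,"y": -0.382,"z": 0,"wx": 0,"wy": 0,"wz": 0,"hand": 0.05}

```text
time: 26.22
tool_pos: [0.5013, -0.0672, 0.1894]
tool_rot: [3.141, -0.0, 3.141]
contact_force: [-1.0, 0.5, -1.1]
opening: 0.0235
```

move_arm:
  deltas:
    - {"x": 0,"y": 0,"z": 0,"wx": 0,"wy": 0,"wz": 0,"hand": 0.05}
    - {"x": 0,"y": 0,"z": 0.02,"wx": 0,"wy": 0,"wz": 0,"hand": 0.05}
    - {"x": 0,"y": 0,"z": 0.04,"wx": 0,"wy": 0,"wz": 0,"hand": 0.05}
    - {"x": 0,"y": 0,"z": 0.052,"wx": 0,"wy": 0,"wz": 0,"hand": 0.05}
    - {"x": 0,"y": 0,"z": 0.055,"wx": 0,"wy": 0,"wz": 0,"hand": 0.05}
    - {"x": 0,"y": 0,"z": 0.056,"wx": 0,"wy": 0,"wz": 0,"hand": 0.05}
    - {"x": 0,"y": 0,"z": 0.056,"wx": 0,"wy": 0,"wz": 0,"hand": 0.05}

```text
time: 27.1
tool_pos: [0.5014, -0.0653, 0.1343]
tool_rot: [-3.141, 0.001, -3.142]
contact_force: [0.5, -0.4, -1.3]
opening: 0.0235
```

move_arm:
  deltas:
    - {"x": 0,"y": 0,"z": 0.001,"wx": 0,"wy": 0,"wz": 0,"hand": 0.05}
    - {"x": 0,"y": 0,"z": 0.002,"wx": 0,"wy": 0,"wz": 0,"hand": 0.05}
    - {"x": 0,"y": 0,"z": 0.002,"wx": 0,"wy": 0,"wz": 0,"hand": 0.05}

```text
time: 27.48
tool_pos: [0.5018, -0.0656, 0.133]
tool_rot: [-3.141, 0.002, 3.141]
contact_force: [-1.7, -0.1, 6.7]
opening: 0.0234
```

move_arm:
  deltas:
    - {"x": 0,"y": 0,"z": 0,"wx": 0,"wy": 0,"wz": 0,"hand": 0.6}
    - {"x": 0,"y": 0,"z": 0,"wx": 0,"wy": 0,"wz": 0,"hand": 0.6}
    - {"x": 0,"y": 0,"z": 0,"wx": 0,"wy": 0,"wz": 0,"hand": 0.6}
    - {"x": 0,"y": 0,"z": -0.035,"wx": 0,"wy": 0,"wz": 0,"hand": 0.6}
    - {"x": 0,"y": 0,"z": -0.07,"wx": 0,"wy": 0,"wz": 0,"hand": 0.6}
    - {"x": 0,"y": 0.05,"z": -0.07,"wx": 0,"wy": 0,"wz": 0,"hand": 0.7}
    - {"x": 0.002,"y": 0.105,"z": -0.07,"wx": 0,"wy": 0,"wz": 0,"hand": 0.7}
    - {"x": 0.004,"y": 0.16,"z": -0.07,"wx": 0,"wy": 0,"wz": 0,"hand": 0.7}

```text
time: 28.48
tool_pos: [0.4969, 0.0961, 0.2018]
tool_rot: [3.141, 0.0, 3.141]
contact_force: [0.0, -0.0, -0.6]
opening: 0.0641
```

move_arm:
  deltas:
    - {"x": 0,"y": 0.055,"z": 0,"wx": 0,"wy": 0,"wz": 0,"hand": 0.7}
    - {"x": 0.001,"y": 0.11,"z": 0,"wx": 0,"wy": 0,"wz": 0,"hand": 0.7}
    - {"x": 0.002,"y": 0.165,"z": 0,"wx": 0,"wy": 0,"wz": 0,"hand": 0.7}
    - {"x": 0.004,"y": 0.22,"z": 0,"wx": 0,"wy": 0,"wz": 0,"hand": 0.7}
    - {"x": 0.004,"y": 0.258,"z": 0.01,"wx": 0,"wy": 0,"wz": 0,"hand": 0.7}
    - {"x": 0.004,"y": 0.258,"z": 0.04,"wx": 0,"wy": 0,"wz": 0,"hand": 0.7}
    - {"x": 0.004,"y": 0.258,"z": 0.075,"wx": 0,"wy": 0,"wz": 0,"hand": 0.7}
    - {"x": 0.004,"y": 0.258,"z": 0.102,"wx": 0,"wy": 0,"wz": 0,"hand": 0.7}

```text
time: 29.48
tool_pos: [0.4925, 0.3526, 0.098]
tool_rot: [-3.141, -0.001, -3.141]
contact_force: [0.1, -0.0, -0.5]
opening: 0.0644
```

move_arm:
  deltas:
    - {"x": 0,"y": 0,"z": 0,"wx": 0,"wy": 0,"wz": 0,"hand": 0.5}
    - {"x": 0,"y": 0,"z": 0,"wx": 0,"wy": 0,"wz": 0,"hand": 0.3}
    - {"x": 0,"y": 0,"z": 0,"wx": 0,"wy": 0,"wz": 0,"hand": 0.2}
    - {"x": 0,"y": 0,"z": 0,"wx": 0,"wy": 0,"wz": 0,"hand": 0.2}
    - {"x": 0,"y": 0,"z": -0.03,"wx": 0,"wy": 0,"wz": 0,"hand": 0.2}
    - {"x": 0,"y": 0,"z": -0.06,"wx": 0,"wy": 0,"wz": 0,"hand": 0.2}
    - {"x": 0,"y": -0.04,"z": -0.06,"wx": 0,"wy": 0,"wz": 0,"hand": 0.2}
    - {"x": 0,"y": -0.085,"z": -0.06,"wx": 0,"wy": 0,"wz": 0,"hand": 0.2}

```text
time: 30.48
tool_pos: [0.4929, 0.2672, 0.1603]
tool_rot: [3.141, 0.001, -3.14]
contact_force: [0.2, -0.2, -1.8]
opening: 0.0452
```

move_arm:
  deltas:
    - {"x": -0.002,"y": -0.05,"z": 0,"wx": 0,"wy": 0,"wz": 0,"hand": 0.2}
    - {"x": -0.005,"y": -0.1,"z": 0,"wx": 0,"wy": 0,"wz": 0,"hand": 0.2}
    - {"x": -0.01,"y": -0.15,"z": 0,"wx": 0,"wy": 0,"wz": 0,"hand": 0.2}
    - {"x": -0.014,"y": -0.2,"z": 0,"wx": 0,"wy": 0,"wz": 0,"hand": 0.2}
    - {"x": -0.014,"y": -0.24,"z": 0,"wx": 0,"wy": 0,"wz": 0,"hand": 0.2}
    - {"x": -0.014,"y": -0.24,"z": 0.02,"wx": 0,"wy": 0,"wz": 0,"hand": 0.2}
    - {"x": -0.014,"y": -0.24,"z": 0.042,"wx": 0,"wy": 0,"wz": 0,"hand": 0.2}
    - {"x": -0.014,"y": -0.24,"z": 0.054,"wx": 0,"wy": 0,"wz": 0,"hand": 0.2}

```text
time: 31.48
tool_pos: [0.5065, 0.0276, 0.105]
tool_rot: [3.141, -0.001, 3.141]
contact_force: [-0.2, -0.1, -2.8]
opening: 0.0452
```

move_arm:
  deltas:
    - {"x": 0,"y": 0,"z": 0.001,"wx": 0,"wy": 0,"wz": 0,"hand": 0.2}
    - {"x": 0,"y": 0,"z": 0.003,"wx": 0,"wy": 0,"wz": 0,"hand": 0.2}
    - {"x": 0,"y": 0,"z": 0.004,"wx": 0,"wy": 0,"wz": 0,"hand": 0.2}
    - {"x": 0,"y": 0,"z": 0.004,"wx": 0,"wy": 0,"wz": 0,"hand": 0.2}

```text
time: 31.98
tool_pos: [0.508, 0.0278, 0.1039]
tool_rot: [-3.141, 0.003, -3.141]
contact_force: [-3.4, -0.3, 10.3]
opening: 0.0455
```

move_arm:
  deltas:
    - {"x": 0,"y": 0,"z": 0,"wx": 0,"wy": 0,"wz": 0,"hand": 0.7}
    - {"x": 0,"y": 0,"z": 0,"wx": 0,"wy": 0,"wz": 0,"hand": 0.7}
    - {"x": 0,"y": 0,"z": 0,"wx": 0,"wy": 0,"wz": 0,"hand": 0.7}
    - {"x": 0,"y": 0,"z": -0.04,"wx": 0,"wy": 0,"wz": 0,"hand": 0.7}
    - {"x": 0,"y": 0,"z": -0.09,"wx": 0,"wy": 0,"wz": 0,"hand": 0.7}
    - {"x": -0.01,"y": 0.05,"z": -0.1,"wx": 0,"wy": 0,"wz": 0,"hand": 0.7}
    - {"x": -0.02,"y": 0.1,"z": -0.1,"wx": 0,"wy": 0,"wz": 0,"hand": 0.7}
    - {"x": -0.03,"y": 0.155,"z": -0.1,"wx": 0,"wy": 0,"wz": 0,"hand": 0.7}

```text
time: 32.98
tool_pos: [0.5374, 0.1839, 0.202]
tool_rot: [3.142, 0.001, 3.141]
contact_force: [1.0, 0.4, 0.3]
opening: 0.0646
```

move_arm:
  deltas:
    - {"x": -0.01,"y": 0.055,"z": 0,"wx": 0,"wy": 0,"wz": 0,"hand": 0.7}
    - {"x": -0.02,"y": 0.11,"z": 0,"wx": 0,"wy": 0,"wz": 0,"hand": 0.7}
    - {"x": -0.026,"y": 0.15,"z": 0,"wx": 0,"wy": 0,"wz": 0,"hand": 0.7}
    - {"x": -0.026,"y": 0.165,"z": 0.01,"wx": 0,"wy": 0,"wz": 0,"hand": 0.7}
    - {"x": -0.026,"y": 0.165,"z": 0.04,"wx": 0,"wy": 0,"wz": 0,"hand": 0.7}
    - {"x": -0.026,"y": 0.165,"z": 0.07,"wx": 0,"wy": 0,"wz": 0,"hand": 0.7}
    - {"x": -0.026,"y": 0.165,"z": 0.093,"wx": 0,"wy": 0,"wz": 0,"hand": 0.7}
    - {"x": -0.026,"y": 0.165,"z": 0.093,"wx": 0,"wy": 0,"wz": 0,"hand": 0.7}

```text
time: 33.98
tool_pos: [0.5617, 0.346, 0.1062]
tool_rot: [-3.139, -0.005, 3.141]
contact_force: [-0.4, -0.7, 0.6]
opening: 0.0644
```

move_arm:
  deltas:
    - {"x": 0,"y": 0,"z": 0,"wx": 0,"wy": 0,"wz": 0,"hand": 0.5}
    - {"x": 0,"y": 0,"z": 0,"wx": 0,"wy": 0,"wz": 0,"hand": 0.3}
    - {"x": 0,"y": 0,"z": 0,"wx": 0,"wy": 0,"wz": 0,"hand": 0.1}
    - {"x": 0,"y": 0,"z": 0,"wx": 0,"wy": 0,"wz": 0,"hand": 0.1}
    - {"x": 0,"y": 0,"z": 0,"wx": 0,"wy": 0,"wz": 0,"hand": 0.1}
    - {"x": 0,"y": 0,"z": -0.03,"wx": 0,"wy": 0,"wz": 0,"hand": 0.1}
    - {"x": 0,"y": 0,"z": -0.06,"wx": 0,"wy": 0,"wz": 0,"hand": 0.1}
    - {"x": 0.01,"y": -0.04,"z": -0.06,"wx": 0,"wy": 0,"wz": 0,"hand": 0.1}

```text
time: 34.98
tool_pos: [0.5543, 0.3097, 0.1708]
tool_rot: [3.139, 0.005, -3.139]
contact_force: [0.9, -1.2, -1.9]
opening: 0.0336
```

move_arm:
  deltas:
    - {"x": 0.01,"y": -0.05,"z": 0,"wx": 0,"wy": 0,"wz": 0,"hand": 0.1}
    - {"x": 0.02,"y": -0.1,"z": 0,"wx": 0,"wy": 0,"wz": 0,"hand": 0.1}
    - {"x": 0.032,"y": -0.15,"z": 0,"wx": 0,"wy": 0,"wz": 0,"hand": 0.1}
    - {"x": 0.042,"y": -0.188,"z": 0,"wx": 0,"wy": 0,"wz": 0,"hand": 0.1}
    - {"x": 0.042,"y": -0.188,"z": 0.01,"wx": 0,"wy": 0,"wz": 0,"hand": 0.1}
    - {"x": 0.042,"y": -0.188,"z": 0.03,"wx": 0,"wy": 0,"wz": 0,"hand": 0.1}
    - {"x": 0.042,"y": -0.188,"z": 0.046,"wx": 0,"wy": 0,"wz": 0,"hand": 0.1}
    - {"x": 0.042,"y": -0.188,"z": 0.053,"wx": 0,"wy": 0,"wz": 0,"hand": 0.1}

```text
time: 35.98
tool_pos: [0.5105, 0.1204, 0.1143]
tool_rot: [3.141, -0.002, -3.141]
contact_force: [0.3, 0.3, -1.2]
opening: 0.0333
```

move_arm:
  deltas:
    - {"x": 0,"y": 0,"z": 0.001,"wx": 0,"wy": 0,"wz": 0,"hand": 0.1}
    - {"x": 0,"y": 0,"z": 0.003,"wx": 0,"wy": 0,"wz": 0,"hand": 0.1}
    - {"x": 0,"y": 0,"z": 0.004,"wx": 0,"wy": 0,"wz": 0,"hand": 0.1}
    - {"x": 0,"y": 0,"z": 0.004,"wx": 0,"wy": 0,"wz": 0,"hand": 0.1}

```text
time: 36.48
tool_pos: [0.5115, 0.1198, 0.1124]
tool_rot: [3.141, 0.001, 3.142]
contact_force: [-0.9, -0.1, 2.8]
opening: 0.0332
```

Touched down; I'll release, rise and go to the earlier wrist viewpoint to check.

move_arm:
  deltas:
    - {"x": 0,"y": 0,"z": 0,"wx": 0,"wy": 0,"wz": 0,"hand": 0.7}
    - {"x": 0,"y": 0,"z": 0,"wx": 0,"wy": 0,"wz": 0,"hand": 0.7}
    - {"x": 0,"y": 0,"z": 0,"wx": 0,"wy": 0,"wz": 0,"hand": 0.7}
    - {"x": 0,"y": 0,"z": -0.04,"wx": 0,"wy": 0,"wz": 0,"hand": 0.7}
    - {"x": 0,"y": 0,"z": -0.09,"wx": 0,"wy": 0,"wz": 0,"hand": 0.7}
    - {"x": -0.01,"y": -0.02,"z": -0.14,"wx": 0,"wy": 0,"wz": 0,"hand": 0.7}
    - {"x": -0.04,"y": -0.06,"z": -0.18,"wx": 0,"wy": 0,"wz": 0,"hand": 0.7}
    - {"x": -0.067,"y": -0.089,"z": -0.19,"wx": 0,"wy": 0,"wz": 0,"hand": 0.7}

```text
time: 37.48
tool_pos: [0.5796, 0.0294, 0.3052]
tool_rot: [-3.141, 0.006, -3.142]
contact_force: [0.5, 0.9, 0.0]
opening: 0.064
```

move_arm:
  deltas:
    - {"x": 0,"y": 0,"z": 0,"wx": 0,"wy": 0,"wz": 0,"hand": 0.7}
    - {"x": 0,"y": 0,"z": 0,"wx": 0,"wy": 0,"wz": 0,"hand": 0.7}
    - {"x": 0,"y": 0,"z": 0,"wx": 0,"wy": 0,"wz": 0,"hand": 0.7}

```text
time: 37.85
tool_pos: [0.5773, 0.0316, 0.3013]
tool_rot: [3.141, -0.001, -3.141]
contact_force: [0.6, -0.6, -0.4]
opening: 0.0639
```

```bash
python3 - <<'E'
from h import *
import pickle
s=monitor.observe();print(s["time"],s["tool_pos"].round(4))
cp=viewer.camera_params("wrist"); im=viewer.read_camera("wrist"); c1=pickle.load(open("w1.pkl","rb"))
pickle.dump(cp,open("w4.pkl","wb"));cv2.imwrite("pics/w4.png",im[:,:,::-1])
for P in((.511,.1185,.138),(.507,.027,.123),(.501,-.065,.158)):print(proj(c1,P)-proj(cp,P))
b=np.zeros((580,800,3),np.uint8)
b[:290]=cv2.resize(cv2.imread("pics/w1.png")[30:216],(800,290));b[290:]=cv2.resize(im[30:216,:,::-1],(800,290)); cv2.imwrite("pics/c4.png",b)
E
```

```text
37.85 [0.5773 0.0316 0.3013]
[ 0.77252532 -0.42098612]
[ 0.42600945 -0.27965222]
[ 0.11824431 -0.19128801]
```

View pics/c4.png

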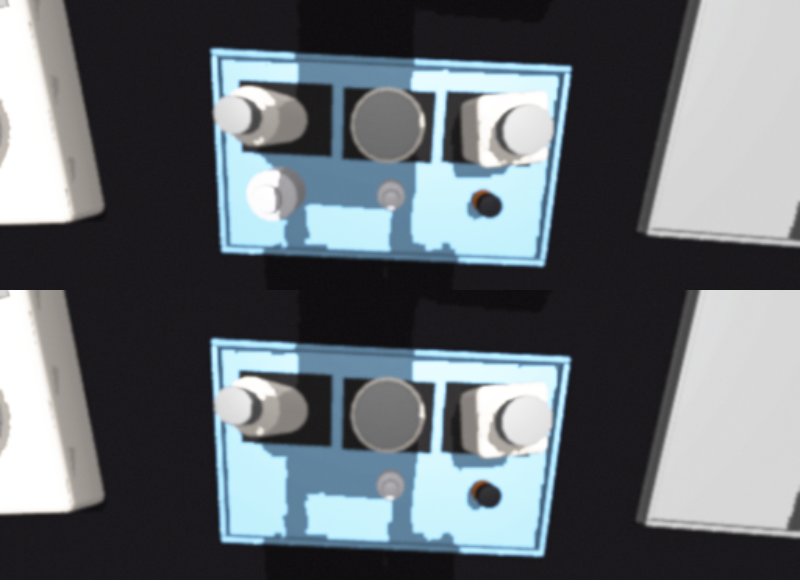

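The before/after views match to within a pixel or two: slim cap at (235,116) before and (235,116) after, round (387,124) and (387,125), square (525,130) and (524,130). The small weight has not moved, and the arm is clear of everything, so I'm handing in.

```bash
python3 -c "
from cell import robot,monitor
print(robot.hand_in()); print(monitor.observe()['time'])"
```

```text
the job is handed in; nothing more can be done
None
the job is handed in; nothing more can be done
```

The job is done and handed in at about 38 s of the 141 s allowed; no verdict was reported.

I moved the square, round and slim bottles by their caps into the side tray, and the top view showed all three upright there. Next I stood the large weight on the balance pan. Then I put each bottle back on its own pad: slim on the right, round in the middle, square on the left. Every item was lowered until it touched before I let go.

**Last checks:**
- **Bottles:** the wrist view after matches the one taken before anything moved to within 1–2 pixels, about 2 mm. All three are upright.
- **Small weight:** it shows no movement in the same view.
- **Large weight:** it sits within about 4 mm of the pan's centre, judged from a wrist picture taken just after release. I only judged that picture by eye and took no later one.
- **Arm:** it was clear of everything when I handed in.

**What went wrong or disagreed:**
- The first move call was refused because some keys were missing; nothing moved.
- Some automatic circle fits were off by 10–20 mm, mainly for the knob of the large weight. For those I used positions picked by eye, checked against the pads and a second view.

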